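# Walk a valve block square and press it on the test nozzle

### The job

The heavy valve block stands turned away on the leak-test jig. Without gripping or lifting it, push its corners by turns to walk it round until its port face looks at the fence, slide it against the end stop on the right, then push it straight home onto the spring-loaded test nozzle until it is flush on both steel buttons of the fence. Finish while still holding it pressed there with the fingers, and leave the other things on the table alone.

Things in the scene. Friction and masses are not known exactly. Their poses are not given: they have to be found in the camera images.
- valve_block: bright aluminium valve manifold block, 96 (its x) x 116 (its y) x 36 mm, about 0.85 kg, too wide to grip. Origin: centre of its underside. Its +x is the port face; on the top a blue bar lies along the port side, and two flat round blue-rimmed caps. It slides on the jig plate (a push of 2 to 5 N through its middle moves it) and stays where it is left
- port (a point): centre of the port in the block's port face: 48 mm along +x of the block, 18 mm above its underside
- jig: fixed leak-test jig: grey plate 300 (its x) x 240 (its y) x 10 mm. Origin: centre of the plate's underside, on the table; +x points away from the robot to the fence, +y to the left. A block that is home has its origin at x = 52, y = 0 mm and its axes along the jig's
- seat (a point): point on the nozzle's axis in the plane of the button faces: jig x = 100, y = 0, z = 28 mm, axes as the jig's. The port is home when it is here. The fence is the aluminium bar across the far side, 220 mm long, front face 5 mm behind this point, top 52 mm above the table; its two steel buttons (18 mm round) stand at y = -45 and +45 mm, faces in this plane
- seal_nozzle (a joint): travel of the spring-loaded test nozzle (28 mm round, black seal ring on its face) in the fence, m: 0 = fully out, 6 mm ahead of the button faces; it grows as it is pushed towards the fence and reads 0.006 with a block flush on both buttons. Its spring needs 3 N to start and 9 N at 0.006, and pushes the block back off when it is let go
- clamp: small cast clamp with wing nut, 51 x 33 x 10 mm, loose, to be left alone
- ring: centring ring with black seal, 29 mm, loose, to be left alone
- stop (a point): middle of the end stop's face (looks to +y, at the right of the plate): jig x = 63, y = -58, z = 23 mm. The stop is an aluminium bar from jig x = 20 to 106 mm, 18 mm wide, 26 mm high above the plate
- bottle: reference leak: small white bottle with a needle tap and green cap, 36 x 36 x 100 mm, loose, behind the jig at the right, to be left alone
- driver: small screwdriver with black handle, 156 x 22 x 19 mm, loose on the table at the left of the jig, to be left alone
- front (a point): point on the plate's top, 100 mm before the jig's origin (jig x = -100, y = 0, z = 10 mm). Above the plate's near edge a fixed white bellows hose crosses at about 0.56 m over the table. The arm works beneath it: come in low from the front and keep the fingertips below 0.1 m over the jig. The blue pump (0.2 m tall, its neck higher) fills the table at x 0.35 to 0.65, y below -0.06 m

How it is judged:
On the way:
1. the block has been walked round: its port face looks at the fence (angle between the x axis of valve_block and the x axis of jig, either way round below 0.17 rad), for 0.1 s.
At the end, for the whole second after the job is handed in: the block's port face is flush on the fence buttons (port within 2 mm of their plane, square within 0.03 rad), the port within 5 mm sideways of the nozzle's axis, the nozzle pushed in more than 4 mm, the block flat on the plate and at rest, and the fingers still pressing on it with more than 2 N (value of joint seal_nozzle above 0.004 m and x of port in the frame of seat above -0.002 m and y of port in the frame of seat between -0.005 and 0.005 m and angle between the x axis of valve_block and the x axis of jig, either way round below 0.03 rad and z of valve_block in the frame of jig below 0.013 m and contact force between the fingers and valve_block above 2 N and linear speed of valve_block below 0.01 m/s); the arm keeps its last pose, push and grip.
It fails at once if the block is lifted off the plate or tipped (z of valve_block in the frame of jig above 0.016 m or angle between valve_block's own z axis and vertical above 0.12 rad).
It fails at once if the bottle, clamp, ring or screwdriver is moved more than 2 cm (distance of any of bottle, clamp, ring, driver from where it was at the start of the episode above 0.02 m).
It also fails if it takes over 67 s, if anything falls off the work surface, if the arm or the gripper's body presses on something with over 40 N, if the wrist force passes 120 N, or if a joint passes its speed limit or range.

### The arm

A 7-joint arm with a two-finger parallel gripper is mounted at the origin on a cart in front of the work surface, level with it; the furniture and walls round the work are solid. World frame = base frame: x ahead of the robot, y to its left, z up, the work surface at z = 0. Lengths are in m, angles in rad, forces in N, time in s.
With the tool pointing down it reaches from about 0.4 to 0.85 m from the base axis. Payload 10.4 kg.
Tool frame: the origin (TCP) lies at the very end of the fingers, on their centre line; the grasp point (between the pads) lies manip.hold_point_z behind it (manip.hold_point_z is the distance from the TCP to the grasp point, in m); z points along the fingers, y is the direction in which the jaws open and shut (so a half turn about z gives the same grasp; the last joint's range is limited). The gripper opens to 85 mm and grips with 20 to 120 N. Pads are 22 mm wide; open, the fingers measure 114 mm over their backs; the gripper's body (76 mm by 85 mm) begins 54 mm behind the grasp point. The pads swing forward as they close: fully open they stand 13 mm farther back than shut.
Start: joints at [1.239, 0.332, -0.065, 1.46, 0.022, 1.35, -0.088], TCP at [0.19, -0.595, 0.231] pointing down, gripper open.
Joint ranges: [-2.6, 2.6], [-0.5, 2.12], [-1.47, 1.34], [0.16, 2.42], [-1.27, 4.41], [0.06, 2.06], [-2.6, 2.6]. Speed limits (rad/s): [2.22, 2.22, 2.79, 2.79, 3.14, 3.14, 3.14].

### API

Orientations are given as a unit quaternion [x, y, z, w].
In Python, from workcell import manip gives the robot as it stands.
- The arm moves only by the tool jog_arm, never from a script. Its arguments are lists of equal length, an entry for each row: "translation": the shift along the world's x, y, z in mm, a list of three; "turn": the turn about the world's z in degrees. In form: {"translation": [[x, y, z], ...], "turn": [turn, ...]}. A call has 1 to 12 rows; each row is the pose to reach, as a shift and turn from the pose measured when the call began; what a row does not reach only later rows make up. A row lasts 1/12 s, in which the tool goes at most 41.7 mm and 7.16 degrees, less where a joint would pass 70% of its speed; a pose out of reach is approached as far as the arm can. A call with a gripper value outside its range is refused whole. "grip" is the finger opening in mm, from 0 to 85.4, set as the call begins (left out, the last holds). The fingers move at their own pace and stop on an object; "grip_force" is the grip in N (left out, the last holds). Time passes only in rows, so rows that repeat a pose let the fingers close. It gives the time, the measured TCP pose, the force and the opening at its end, in the units of the state.
- manip.get_obs(): the state, without advancing time (a new reading comes with each control period).
- manip.camera(name): name is "side" or "top"; returns a dict with "frame" (420x560x3 uint8, red, green, blue), "mtx" (3x3 intrinsics, pixels), "pose" (4x4, takes a point from camera to world coordinates). Camera axes: x right, y down, z forward; pixel columns grow to the right and rows downward; lengths in m; the calibration is good to about 2 mm. A picture is of the moment at which its call begins. There is no depth.
- manip.hand_in(): hands the job in, once; it reports no verdict.
Trained networks look in a picture, given as the dict that the camera call returned (one of the last four; its "shot" number tells which), for a name from the list of things; names that differ only in an ending like _2 or _b are one class to them, and where a whole thing is asked for, a point or a joint stands for the part that bears it (a point fixed in the world has none). Each returns a list of dicts, best first, with "confidence" (0 to 1); they miss things now and then, are a little off and sometimes report something else, mostly with a low value. They report only what shows in the picture. A call takes as long as a camera call.
- manip.outline_of(picture, label): "mask" (420x560 bool, what is visible of it) and "extent" ([left, top, right, bottom] in pixels, round what is visible of it).
- manip.pinpoint(picture, label): "at" ([column, row] in pixels: a listed point, or the origin of a listed thing).
The state is a dict: "clock": time; "joint_pos": joint angles; "joint_velocities": joint speeds; "tau": joint torques, N m; "position": TCP position; "ee_rot": TCP orientation; "ft_force": force on the tool from outside, world axes, zero at the start; "torque": the same for the moment, N m; "grip_width": opening from 0.0 (shut) to 1.0 (fully open).
Only numpy, scipy, OpenCV 4.12 (cv2) and the standard library are available. Lean on these libraries where they do the work, as an engineer would, in place of code of your own. Each camera call takes 0.05 s, during which the arm holds its last target. There are 200 camera calls.

## Working session

There is one attempt and no reset: what is moved stays moved. The work goes in short steps, Python scripts to look and compute and a tool call to move; the robot and the scene stay as the last step left them, time stands still between calls to the robot, and variables do not carry over. Pictures are saved under pics/ and viewed, about 8 in all and at most 12, crops included, and the job is handed in when it is done.

Besides the shell and the picture viewer there is one more tool, called after "Call:" as a command line: name --pt "numbers of a row" for each row, then --argument value for the rest. jog_arm: Moves the arm, as the interface text tells. Its arguments: {"type":"object","properties":{"translation":{"type":"array"},"turn":{"type":"array"},"grip":{"type":"number"},"grip_force":{"type":"number"}},"required":["translation","turn"]}

```bash
mkdir -p pics
cat > h.py <<'E'
import numpy as np, cv2
from workcell import manip
def ray(c,px,z):
    d=c["pose"][:3,:3]@np.linalg.solve(c["mtx"],[px[0],px[1],1.]); o=c["pose"][:3,3]
    return o+d*(z-o[2])/d[2]
def proj(c,p):
    R=c["pose"][:3,:3]; q=c["mtx"]@(R.T@(np.array(p)-c["pose"][:3,3])); return q[:2]/q[2]
def save(c,n,crop=None,s=1):
    f=c["frame"][:,:,::-1]
    if crop: f=f[crop[1]:crop[3],crop[0]:crop[2]]
    cv2.imwrite("pics/"+n,cv2.resize(f,None,fx=s,fy=s,interpolation=cv2.INTER_CUBIC))
E
python3 - <<'E'
from h import *
np.set_printoptions(precision=4,suppress=True)
print(manip.hold_point_z,manip.get_obs())
for n in("top","side"):
    c=manip.camera(n); save(c,n+"0.png",None,1.4); print(n,c["pose"],c["mtx"])
    for l,z in (("valve_block",.01),("port",.028),("jig",0),("seat",.028),("stop",.023),("front",.01),("clamp",0),("ring",0),("bottle",0),("driver",0)):
        r=manip.pinpoint(c,l)
        if r: print(l,r[0]["at"],r[0]["confidence"],ray(c,r[0]["at"],z))
E
```

```text
0.0187 {'clock': 0.0, 'joint_pos': array([ 1.2394,  0.3329, -0.0647,  1.4609,  0.0216,  1.3499, -0.0885]), 'joint_velocities': array([ 0.0001,  0.0005, -0.001 , -0.002 ,  0.0011,  0.0012,  0.0007]), 'tau': array([  0.0003, -62.5451,   0.0491, -39.161 ,   0.0162,   0.0099,
         0.    ]), 'position': array([ 0.1898, -0.5951,  0.2305]), 'ee_rot': array([ 0.9881,  0.1538, -0.0002, -0.0007]), 'ft_force': array([-0.661 ,  1.1363, -0.6438]), 'torque': array([-0.0049, -0.034 , -0.0353]), 'grip_width': 1.0023124826481242}
top [[ 0.0035 -0.9815  0.1916  0.3342]
 [-1.     -0.0034  0.0008  0.1851]
 [-0.0002 -0.1916 -0.9815  1.1414]
 [ 0.      0.      0.      1.    ]] [[462.9598   0.     265.0696]
 [  0.     462.9598 203.7038]
 [  0.       0.       1.    ]]
valve_block [260.9, 243.3] 0.56 [0.4562 0.1959 0.01  ]
port [244.8, 232.7] 0.75 [0.4798 0.2349 0.028 ]
seat [275.2, 195.1] 0.92 [0.5732 0.1612 0.028 ]
stop [297.7, 209.4] 0.87 [0.5385 0.1059 0.023 ]
front [272.1, 273.1] 0.83 [0.384  0.1685 0.01  ]
bottle [355.9, 157.3] 0.65 [ 0.6789 -0.0462  0.    ]
driver [180.4, 247.6] 0.82 [0.4459 0.3945 0.    ]
side [[ 0.9828  0.1642 -0.0842  0.6167]
 [ 0.1844 -0.8599  0.4759 -0.2298]
 [ 0.0057 -0.4833 -0.8755  0.817 ]
 [ 0.      0.      0.      1.    ]] [[443.5263   0.     282.1776]
 [  0.     443.5263 213.0706]
 [  0.       0.       1.    ]]
valve_block [238.3, 215.3] 0.59 [0.4508 0.1867 0.01  ]
port [258.1, 194.6] 0.67 [0.4836 0.2328 0.028 ]
jig [247.3, 232.5] 0.61 [0.4762 0.1561 0.    ]
seat [293.6, 234.8] 0.59 [0.5721 0.1551 0.028 ]
stop [271.0, 256.8] 0.59 [0.537  0.1026 0.023 ]
front [202.2, 220.8] 0.77 [0.3809 0.1602 0.01  ]
bottle [336.8, 350.9] 0.89 [ 0.6868 -0.0453  0.    ]
driver [260.2, 133.8] 0.84 [0.4488 0.4124 0.    ]
```

View pics/top0.png

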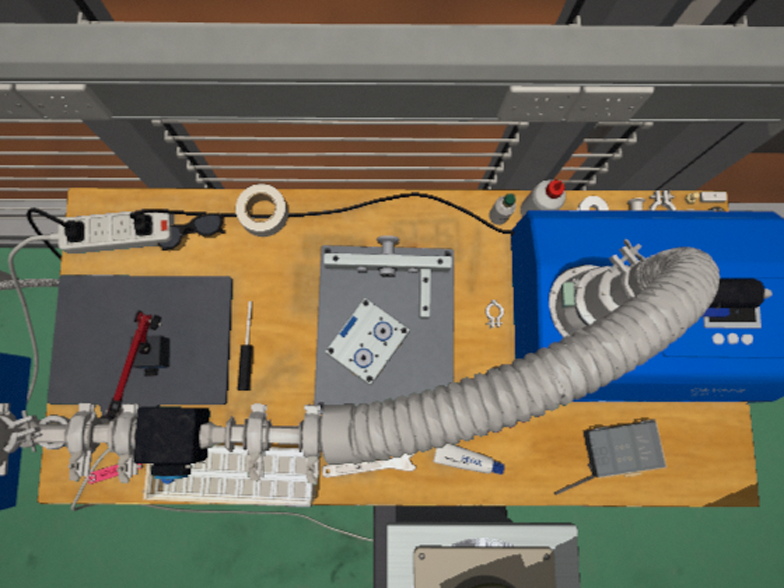

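View pics/side0.png

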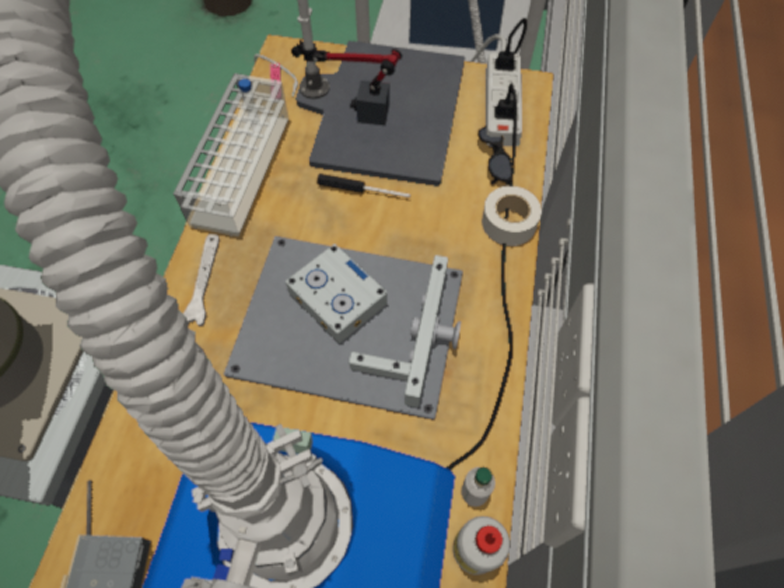

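Top view: the jig lies at about (385,325) in the ×1.4 picture. The block sits on its left part at (367,338), port side facing up-left (turned about +55°). The stop is at (425,290) and the fence at (387,262). I'll fit the poses from the outlines.

```bash
cat >> h.py <<'E'
from scipy.optimize import minimize
def box(dx,dy,z0,z1): return np.array([[sx*dx/2,sy*dy/2,z] for z in(z0,z1) for sx in(-1,1) for sy in(-1,1)])
def wpts(p,b):
    c,s=np.cos(p[2]),np.sin(p[2]); return b@np.array([[c,s,0],[-s,c,0],[0,0,1]])+[p[0],p[1],0]
def fitmask(cams,b,p0,masks,step=(.008,.008,.1)):
    S=8
    def cost(p):
        t=0
        for c,m in zip(cams,masks):
            h=cv2.convexHull(np.array([proj(c,q) for q in wpts(p,b)],np.float32)+.0)
            im=np.zeros(m.shape,np.uint8); cv2.fillPoly(im,[np.round(h*16).astype(np.int32)],255,cv2.LINE_AA,4)
            a=im/255.; t+=np.abs(a-m).sum()/max(m.sum(),1)
        return t
    best=None
    for k in (1,.5,.2):
        x0=p0 if best is None else best.x
        sim=np.array([x0]+[np.array(x0)+np.eye(3)[i]*step[i]*k for i in range(3)])
        best=minimize(cost,x0,method="Nelder-Mead",options=dict(initial_simplex=sim,xatol=1e-5,fatol=1e-5))
    return best.x,best.fun
def block(p0,names=("top","side"),v=True):
    cams=[];ms=[];
    for n in names:
        c=manip.camera(n); r=manip.outline_of(c,"valve_block")
        if r and r[0]["confidence"]>.3: cams.append(c); ms.append(r[0]["mask"])
    out=fitmask(cams,box(.096,.116,.01,.046),p0,ms)
    if v:
        for c,m in zip(cams,ms): print("single",fitmask([c],box(.096,.116,.01,.046),out[0],[m]))
    return out,cams,ms
E
python3 - <<'E'
from h import *
np.set_printoptions(precision=4,suppress=True)
o,cams,ms=block((.455,.19,.97)); print("block",o)
c=cams[0]
J=[];
for n in("top","side"):
    c=manip.camera(n); r=manip.outline_of(c,"jig")
    print(n,[(q["confidence"],q["extent"]) for q in r])
    cv2.imwrite(f"pics/j{n}.png",r[0]["mask"]*255)
# hose points at z .56 / clamp
c=cams[0]
for px in((330,430),(400,420),(480,385),(560,355),(640,320),(690,275)): print(px,ray(c,np.array(px)/1.4,.56))
print("clamp",ray(c,np.array((495,313))/1.4,0))
# plate corners by eye (x1.4 px)
for nm,px in(("top fl",(321,247)),):print(nm,ray(c,np.array(px)/1.4,.01))
s=cams[1]
for px in((280,237),(463,268),(430,415),(229,376)): print("side corner",ray(s,np.array(px)/1.4,.01))
E
```

```text
single (array([0.4536, 0.1916, 0.9567]), np.float64(0.056833125999644574))
single (array([0.4547, 0.1943, 0.9413]), np.float64(0.05435650500227839))
block (array([0.4536, 0.1939, 0.9408]), np.float64(0.13508853870751789))
top [(0.65, [222.0, 171.4, 322.8, 291.5])]
side [(0.69, [159.9, 175.2, 331.4, 301.1])]
(330, 430) [0.3183 0.2212 0.56  ]
(400, 420) [0.3271 0.1598 0.56  ]
(480, 385) [0.3578 0.0887 0.56  ]
(560, 355) [0.3846 0.0163 0.56  ]
(640, 320) [ 0.4164 -0.0577  0.56  ]
(690, 275) [ 0.4582 -0.1067  0.56  ]
clamp [ 0.5073 -0.0345  0.    ]
top fl [0.6247 0.2765 0.01  ]
side corner [0.3417 0.283  0.01  ]
side corner [0.6313 0.2803 0.01  ]
side corner [0.6184 0.0414 0.01  ]
side corner [0.3357 0.0448 0.01  ][ WARN:0@10.519] global loadsave.cpp:1063 imwrite_ Unsupported depth image for selected encoder is fallbacked to CV_8U.
```

Call:
jog_arm --pt "0 0 -40" --pt "0 0 -80" --pt "0 0 -120" --pt "0 0 -150" --turn '[0, 0, 0, 0]' --grip 0

```text
clock: 1.83
position: [0.1895, -0.5942, 0.0782]
ee_rot: [0.988, 0.154, -0.0, -0.001]
ft_force: [-0.0, 0.0, -0.5]
grip_width: 0.453
```

Call:
jog_arm --pt "10 35 20" --pt "20 75 40" --pt "28 115 50" --pt "36 155 50" --pt "44 195 50" --pt "52 235 50" --pt "60 270 50" --pt "66 300 50" --pt "70 330 50" --pt "74 360 50" --turn '[0, 0, 0, 0, 0, 0, 0, 0, 0, 0]'

```text
clock: 2.67
position: [0.2636, -0.2328, 0.1284]
ee_rot: [0.988, 0.154, -0.0, -0.001]
ft_force: [0.2, 0.4, 1.5]
grip_width: -0.0
```

Run:
```python
from h import *
np.set_printoptions(precision=4,suppress=True)
print(manip.get_obs()["joint_pos"])
c=manip.camera("side"); m=cv2.imread("pics/jside.png",0)>0
r=manip.outline_of(c,"valve_block"); m=m|r[0]["mask"]
m=cv2.morphologyEx(m.astype(np.uint8),cv2.MORPH_CLOSE,np.ones((9,9)))
h=cv2.convexHull(np.argwhere(m)[:,::-1].astype(np.int32)); M=np.zeros(m.shape,np.uint8); cv2.fillPoly(M,[h],1)
f=box(.012,.22,.01,.052)+[.111,0,0]
B=np.vstack([box(.3,.24,0,.01),f])
print(m.sum(),M.sum(),fitmask([c],B,(.478,.16,-.02),[M.astype(float)]))
save(c,"side1.png",None,1.4)
```

```text
[ 0.9673 -0.1776 -0.339   2.2271 -0.0672  1.0841 -0.5968]
15810 16590 (array([ 0.4809,  0.161 , -0.0305]), np.float64(0.02749731116075122))
```

Call:
jog_arm --pt "15 30 20" --pt "25 60 28" --pt "33 90 28" --pt "38 120 28" --pt "42 150 28" --pt "42 180 28" --pt "42 210 28" --pt "42 240 28" --turn '[0, 0, 0, 0, 0, 0, 0, 0]'

```text
clock: 3.43
position: [0.3061, 0.01, 0.1566]
ee_rot: [0.988, 0.156, -0.0, -0.0]
ft_force: [0.3, -0.2, 0.1]
grip_width: 0.001
```

```bash
python3 -c "
from h import *
print(manip.get_obs()['joint_pos'].round(3), manip.get_obs()['ft_force'])"
```

```text
[ 0.733 -0.4   -0.729  2.261 -0.283  1.2   -1.108] [ 0.31097238 -0.15884719  0.06961527]
```

View pics/side1.png

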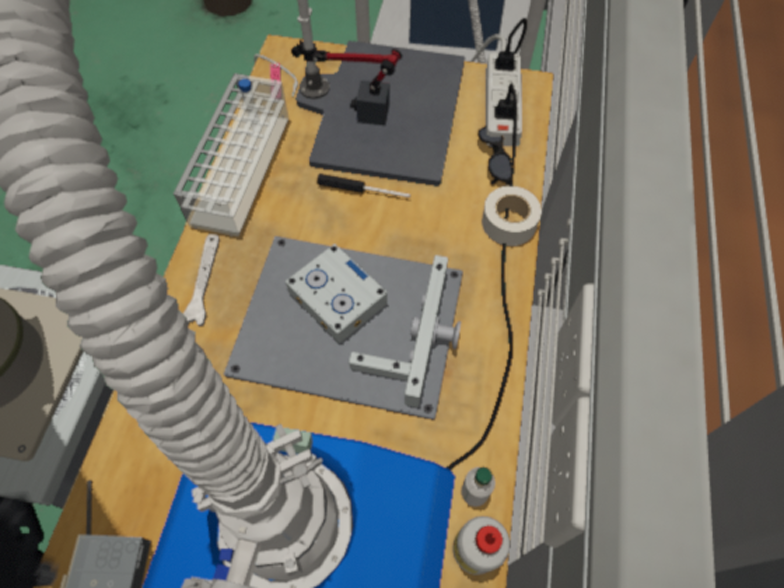

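Call:
jog_arm --pt "5 30 -30" --pt "12 65 -65" --pt "20 100 -80" --pt "25 140 -90" --pt "32 180 -95" --pt "40 215 -100" --pt "60 240 -110" --pt "84 262 -125" --pt "84 262 -130" --turn '[-5, -10, -15, -19.6, -19.6, -19.6, -19.6, -19.6, -19.6]'

```text
clock: 4.18
position: [0.3671, 0.2284, 0.0472]
ee_rot: [1.0, -0.015, -0.0, -0.003]
ft_force: [0.8, 0.1, 1.2]
grip_width: 0.001
```

Run:
```python
from h import *
np.set_printoptions(precision=4,suppress=True)
print(manip.get_obs()["joint_pos"])
o,cams,ms=block((.454,.193,.95)); print("block",o)
t=cams[0]; f=t["frame"][150:310,190:370]; s=cams[1]["frame"][130:310,150:340]
f=cv2.resize(f,(400,355)); s=cv2.resize(s,(375,355)); cv2.imwrite("pics/a.png",np.hstack([f,s])[:,:,::-1])
```

```text
[ 0.453   0.3376 -1.2028  2.1001  0.3839  0.9488 -2.5611]
single (array([0.4586, 0.1888, 0.9251]), np.float64(0.7450289511777864))
single (array([0.4558, 0.1923, 0.9401]), np.float64(0.07560756451781424))
block (array([0.4584, 0.1895, 0.9256]), np.float64(0.8583561043953385))
```

View pics/a.png

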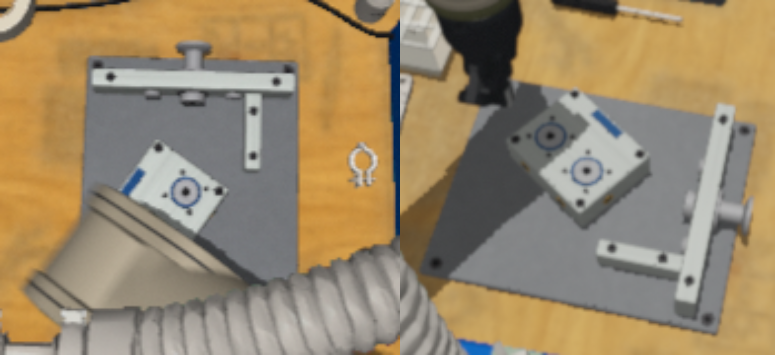

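The picture shows the gripper left and in front of the block. The top view is partly hidden by the wrist; the side view shows the block clearly at about (580,155). Joint 7 is near its limit, so I'll use the half-turn equivalent.

Call:
jog_arm --pt "0 5 5" --pt "0 10 10" --pt "0 15 10" --pt "0 20 10" --pt "0 20 10" --pt "0 20 10" --pt "0 20 10" --pt "0 20 10" --pt "0 20 10" --pt "0 20 10" --pt "0 20 10" --pt "0 20 10" --turn '[7, 14, 21, 28, 35, 42, 49, 56, 63, 70, 77, 84]'

```text
clock: 5.38
position: [0.3665, 0.2461, 0.0583]
ee_rot: [0.751, 0.66, -0.002, -0.001]
ft_force: [0.4, 0.2, 0.3]
grip_width: 0.003
```

Call:
jog_arm --pt "0 0 0" --pt "0 0 0" --pt "0 0 0" --pt "0 0 0" --pt "0 0 0" --pt "0 0 0" --pt "0 0 0" --pt "0 0 0" --pt "0 0 0" --pt "0 0 0" --pt "0 0 0" --pt "0 0 0" --turn '[7, 14, 21, 28, 35, 42, 49, 56, 63, 70, 77, 84]'

```text
clock: 6.38
position: [0.3674, 0.2438, 0.0586]
ee_rot: [0.115, 0.993, -0.003, 0.002]
ft_force: [0.2, 0.2, 0.1]
grip_width: -0.001
```

```bash
python3 -c "
from h import *
print(manip.get_obs()['joint_pos'].round(3), manip.get_obs()['ft_force'])"
```

```text
[ 0.567  0.569 -1.459  2.065  0.649  1.105  0.14 ] [0.22196697 0.22375629 0.07356337]
```

Call:
jog_arm --pt "5 8 0" --pt "10 16 -10" --pt "18 24 -20" --pt "24 27 -28" --pt "26 28 -36" --pt "26 28 -38" --turn '[4, 8, 11.5, 11.5, 11.5, 11.5]'

```text
clock: 6.88
position: [0.394, 0.2701, 0.02]
ee_rot: [0.016, 1.0, -0.003, 0.002]
ft_force: [-0.7, 0.6, 0.3]
grip_width: 0.001
```

```bash
python3 -c "
from h import *
print(manip.get_obs()['joint_pos'].round(3), manip.get_obs()['ft_force'])"
```

```text
[ 0.404  0.692 -1.331  2.004  0.78   1.096  0.253] [-0.71476322  0.61471225  0.33925726]
```

Call:
jog_arm --pt "6 -1 0" --pt "12 -2 0" --pt "18 -4 0" --pt "22 -6 0" --pt "26 -8 0" --pt "30 -10 0" --pt "34 -12 0" --pt "38 -14 0" --pt "42 -16 0" --pt "46 -19 0" --pt "50 -22 0" --pt "50 -22 0" --turn '[0, 0, 0, 0, 0, 0, 0, 0, 0, 0, 0, 0]'

```text
clock: 7.88
position: [0.4452, 0.2471, 0.0199]
ee_rot: [0.017, 1.0, -0.003, 0.002]
ft_force: [-0.7, 0.9, -0.1]
grip_width: 0.003
```

```bash
cat >> h.py <<'E'
JIG=(.481,.161,-.03)
def see(p0):
    o,_,_=block(p0,("side",),False); p=o[0]
    d=p[:2]-np.array(JIG[:2]); c,s=np.cos(JIG[2]),np.sin(JIG[2])
    ob=manip.get_obs(); r=ob["position"][:2]-p[:2]; C,S=np.cos(p[2]),np.sin(p[2])
    print("block",p.round(4),"cost",round(o[1],3),"in jig mm",(1e3*np.array([c*d[0]+s*d[1],-s*d[0]+c*d[1]])).round(1),"yaw deg",round(np.degrees(p[2]-JIG[2]),1))
    print("finger in block mm",(1e3*np.array([C*r[0]+S*r[1],-S*r[0]+C*r[1]])).round(1),ob["position"].round(4),ob["ft_force"].round(1),ob["joint_pos"].round(2),ob["clock"])
E
python3 -c "
from h import *
see((.46,.188,.8))"
```

```text
block [0.4711 0.1707 0.7049] cost 0.081 in jig mm [-10.2   9.4] yaw deg 42.1
finger in block mm [29.2 75.4] [0.4444 0.247  0.0197] [ 0.5 -0.7 -0.3] [ 0.43  0.74 -1.29  1.93  0.8   1.13  0.35] 7.9833
```

Call:
jog_arm --pt "-25 12 0" --pt "-55 5 0" --pt "-80 -20 0" --pt "-95 -45 0" --pt "-95 -75 0" --pt "-82 -102 0" --pt "-80 -102 0" --turn '[0, 0, 0, 0, 0, 0, 0]'

```text
clock: 8.57
position: [0.3657, 0.1388, 0.019]
ee_rot: [0.02, 1.0, -0.007, 0.002]
ft_force: [0.6, -0.7, -0.2]
grip_width: 0.003
```

```bash
python3 -c "
from h import *
see((.47,.17,.7))"
```

```text
block [0.4719 0.1707 0.7045] cost 0.083 in jig mm [-9.4  9.4] yaw deg 42.1
finger in block mm [-99.   48.3] [0.3651 0.1433 0.0196] [ 0.1  0.5 -0.3] [ 0.82  0.49 -1.44  2.21  0.61  0.97  0.55] 8.6667
```

Call:
jog_arm --pt "8 7 0" --pt "16 14 0" --pt "22 19 0" --pt "27 23 0" --pt "31 26 0" --pt "35 30 0" --pt "39 33 0" --pt "43 36 0" --pt "47 39 0" --pt "51 42 0" --pt "55 45 0" --pt "55 45 0" --turn '[0, 0, 0, 0, 0, 0, 0, 0, 0, 0, 0, 0]'

```text
clock: 9.67
position: [0.4212, 0.1889, 0.0198]
ee_rot: [0.019, 1.0, -0.004, 0.003]
ft_force: [-0.2, -1.0, 0.8]
grip_width: -0.001
```

```bash
python3 -c "
from h import *
see((.48,.18,.5))"
```

```text
block [0.4961 0.1744 0.4157] cost 0.046 in jig mm [14.7 13.8] yaw deg 25.5
finger in block mm [-63.2  43.4] [0.4207 0.1886 0.0198] [-0.1 -0.8  0.5] [ 0.58  0.59 -1.28  2.05  0.68  1.03  0.48] 9.7667
```

Call:
jog_arm --pt "4 2 0" --pt "8 4 0" --pt "12 6 0" --pt "16 8 0" --pt "20 9 0" --pt "24 10 0" --pt "27 11 0" --pt "27 11 0" --turn '[0, 0, 0, 0, 0, 0, 0, 0]'

```text
clock: 10.43
position: [0.4486, 0.1998, 0.0199]
ee_rot: [0.019, 1.0, -0.004, 0.003]
ft_force: [-0.1, 0.6, -1.5]
grip_width: -0.0
```

```bash
python3 -c "
from h import *
see((.51,.18,.25))"
```

```text
block [0.5178 0.1727 0.2111] cost 0.101 in jig mm [36.4 12.8] yaw deg 13.8
finger in block mm [-62.3  40.8] [0.4483 0.1996 0.02  ] [-0.  -0.4 -0.1] [ 0.51  0.63 -1.23  1.98  0.71  1.05  0.48] 10.5333
```

Call:
jog_arm --pt "-15 -3 0" --pt "-28 10 0" --pt "-28 45 0" --pt "-10 75 0" --pt "25 80 0" --pt "60 78 0" --pt "80 74 0" --pt "80 74 0" --turn '[0, 0, 0, 0, 0, 0, 0, 0]'

```text
clock: 11.2
position: [0.5331, 0.2718, 0.0198]
ee_rot: [0.021, 1.0, -0.004, 0.004]
ft_force: [-0.4, -0.2, 0.2]
grip_width: -0.003
```

Call:
jog_arm --pt "0 -6 0" --pt "0 -12 0" --pt "0 -18 0" --pt "0 -22 0" --pt "0 -26 0" --pt "0 -30 0" --pt "0 -34 0" --pt "0 -34 0" --turn '[0, 0, 0, 0, 0, 0, 0, 0]'

```text
clock: 11.87
position: [0.534, 0.241, 0.0213]
ee_rot: [0.021, 1.0, -0.001, 0.006]
ft_force: [5.3, 13.6, -3.1]
grip_width: -0.001
```

```bash
python3 -c "
from h import *
see((.518,.165,.1))"
```

```text
block [0.5162 0.1654 0.1632] cost 0.096 in jig mm [35.1  5.5] yaw deg 11.1
finger in block mm [29.6 71.9] [0.5337 0.2411 0.0211] [ 4.4 12.2 -2.6] [ 0.34  0.76 -1.12  1.74  0.76  1.14  0.51] 11.9667
```

Run:
```python
from h import *
c=manip.camera("side"); t=manip.camera("top")
f=t["frame"][150:280,200:360]; s=c["frame"][130:310,160:340]
f=cv2.resize(f,None,fx=2.5,fy=2.5,interpolation=3); s=cv2.resize(s,(390,390),interpolation=3); f=cv2.copyMakeBorder(f,0,390-f.shape[0],0,0,0)
cv2.imwrite("pics/b.png",np.hstack([f,s])[:,:,::-1])
```

```text
(no output)
```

View pics/b.png

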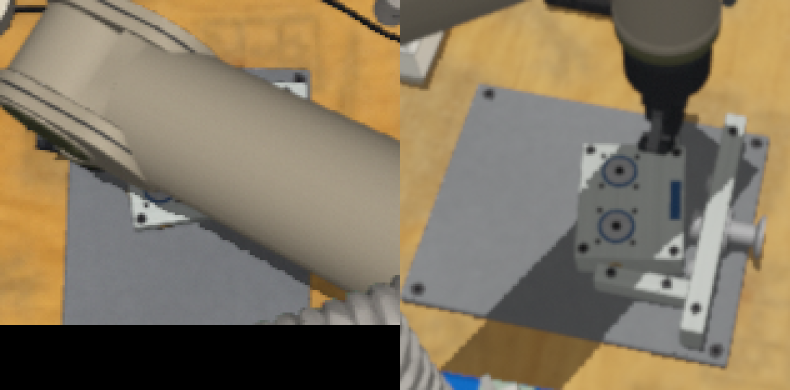

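Call:
jog_arm --pt "0 -3 0" --pt "0 -6 0" --pt "-1 -9 0" --pt "-1 -12 0" --turn '[0, 0, 0, 0]'

```text
clock: 12.4
position: [0.5339, 0.2367, 0.024]
ee_rot: [0.018, 1.0, 0.005, 0.009]
ft_force: [9.7, 29.1, -1.0]
grip_width: 0.001
```

```bash
python3 -c "
from h import *
see((.516,.165,.15))"
```

```text
block [0.5119 0.1656 0.1006] cost 0.111 in jig mm [30.8  5.5] yaw deg 7.5
finger in block mm [29.2 68.2] [0.5342 0.2363 0.024 ] [ 8.7 24.3 -2.1] [ 0.36  0.75 -1.13  1.75  0.76  1.12  0.52] 12.5
```

Call:
jog_arm --pt "0 15 0" --pt "-15 32 0" --pt "-50 40 0" --pt "-88 40 -2" --pt "-120 25 -2" --pt "-155 -10 -2" --pt "-165 -45 -2" --pt "-165 -78 -2" --pt "-165 -78 -4" --turn '[0, 0, 0, 0, 0, 0, 0, 0, 0]' --grip 85

```text
clock: 13.25
position: [0.3683, 0.1511, 0.0188]
ee_rot: [0.021, 1.0, 0.002, 0.008]
ft_force: [0.6, 0.4, 0.4]
grip_width: 0.994
```

Run:
```python
from h import *
see((.512,.165,.1))
c=manip.camera("side"); save(c,"c.png",(150,130,350,310),3)
```

```text
block [0.5129 0.165  0.0656] cost 0.083 in jig mm [31.8  5. ] yaw deg 5.5
finger in block mm [-144.    -0.3] [0.3693 0.1552 0.0195] [ 1.  -0.6  0.5] [ 0.79  0.47 -1.42  2.2   0.6   0.93  0.55] 13.35
```

View pics/c.png

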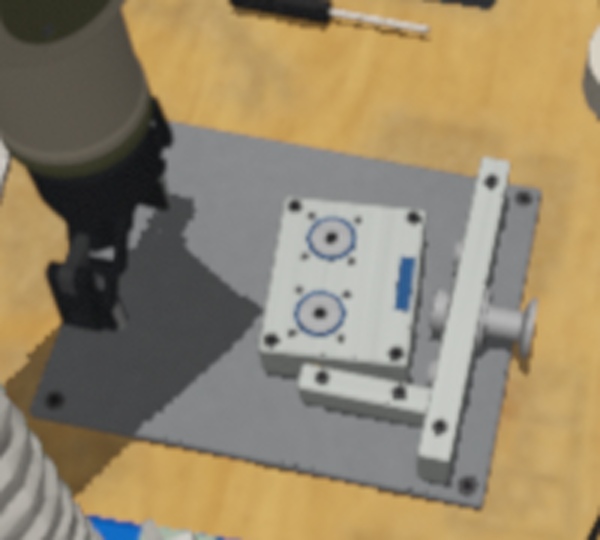

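Now the block is nearly square beside the stop (stop at about (365,390) in the crop, block centre (345,285)), the fingers are open at left (100,260), and the gap to the nozzle at (440,310) is about 10–15 mm. I'll push with both open fingers.

Call:
jog_arm --pt "20 5 -3" --pt "45 7 -5" --pt "68 7 -6" --pt "76 7 -6" --pt "81 7 -6" --pt "86 7 -6" --pt "90 7 -6" --pt "90 7 -6" --turn '[0.7, 0.7, 0.7, 0.7, 0.7, 0.7, 0.7, 0.7]'

```text
clock: 14.07
position: [0.4592, 0.1649, 0.014]
ee_rot: [0.013, 1.0, 0.005, 0.009]
ft_force: [-0.6, 0.8, -0.7]
grip_width: 0.998
```

```bash
python3 -c "
from h import *
see((.52,.163,.0))"
```

```text
block [ 0.52    0.161  -0.0102] cost 0.116 in jig mm [39.   1.2] yaw deg 1.1
finger in block mm [-60.9   2.7] [0.4592 0.1644 0.0141] [-1.6  0.  -0.3] [ 0.6   0.62 -1.22  2.    0.7   1.01  0.58] 14.1667
```

Call:
jog_arm --pt "3 0 0" --pt "6 -1 0" --pt "9 -2 0" --pt "11 -2 0" --pt "13 -2 0" --pt "15 -2 0" --pt "15 -2 0" --turn '[0, 0, 0, 0, 0, 0, 0]'

```text
clock: 14.75
position: [0.4705, 0.163, 0.0136]
ee_rot: [0.012, 1.0, 0.004, 0.006]
ft_force: [-17.0, 1.7, 11.1]
grip_width: 0.992
```

```bash
python3 -c "
from h import *
see((.53,.16,-.02))"
```

```text
block [0.5301 0.1663 0.014 ] cost 0.151 in jig mm [48.9  6.8] yaw deg 2.5
finger in block mm [-59.6  -2.5] [0.4705 0.163  0.0136] [-17.7   1.2  10.4] [ 0.59  0.64 -1.21  1.97  0.71  1.02  0.59] 14.85
```

Run:
```python
from h import *
c=manip.camera("side"); save(c,"d.png",(200,150,340,285),5)
for l in("port","valve_block","seat","stop"):
    r=manip.pinpoint(c,l); print(l,[(q["at"],q["confidence"]) for q in r[:2]])
for p in ((.581,.158,.028),): print(proj(c,p))
t=manip.camera("top"); r=manip.outline_of(t,"valve_block"); print([(q["extent"],q["confidence"]) for q in r]); 
cv2.imwrite("pics/e.png",cv2.resize(t["frame"][160:260,215:335],None,fx=5,fy=5,interpolation=3)[:,:,::-1])
```

```text
port [([296.7, 234.6], 0.67)]
valve_block [([339.0, 350.5], 0.73), ([272.8, 231.9], 0.65)]
seat [([295.5, 235.5], 0.73)]
stop [([273.9, 260.4], 0.65), ([245.2, 232.9], 0.27)]
[298.27183201 234.25405166]
[]
```

View pics/d.png

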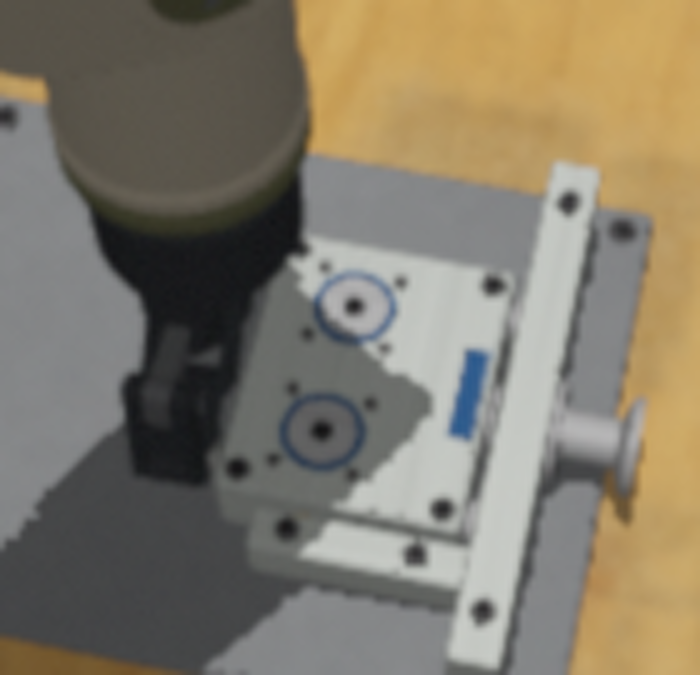

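View pics/e.png

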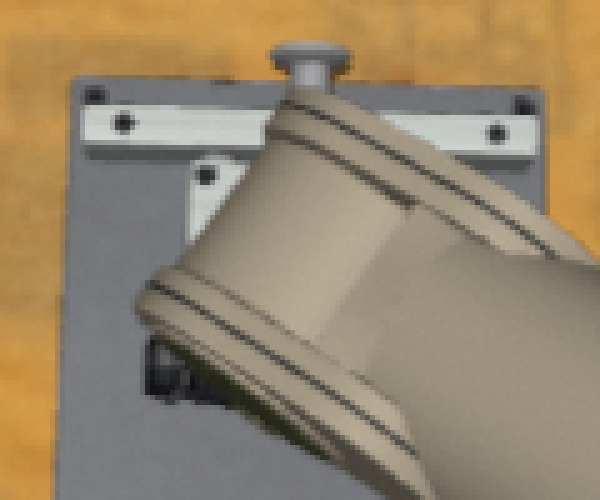

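Side view: the block is against the stop, and its port face is close to the fence along its length, with the gap nearly parallel. I'll press further in steps and watch force against travel.

Call:
jog_arm --pt "5 0 1" --pt "6 0 2" --pt "6 0 2" --turn '[0, 0, 0]'

```text
clock: 15.45
position: [0.4703, 0.1629, 0.0137]
ee_rot: [0.011, 1.0, 0.003, 0.001]
ft_force: [-23.6, 1.6, 2.3]
grip_width: 0.993
```

Call:
jog_arm --pt "5 0 0" --pt "6 0 0" --pt "6 0 0" --turn '[0, 0, 0]'

```text
clock: 15.7
position: [0.47, 0.1625, 0.0124]
ee_rot: [0.011, 1.0, 0.001, -0.004]
ft_force: [-28.1, -0.8, 14.2]
grip_width: 0.992
```

Run:
```python
from h import *
see((.533,.16,-.03))
c=manip.camera("side")
for n,px,z in(("screw FL",(493,286),.046),("screw FR",(442,510),.046),("screw BR",(237,468),.046),("corner FL",(515,272),.046),("fence a",(557,165),.052),("fence b",(450,655),.052)):
    print(n,ray(c,np.array(px)/5+[200,150],z).round(4))
save(c,"f.png",(220,170,320,280),6)
```

```text
block [ 0.5312  0.1654 -0.0043] cost 0.171 in jig mm [50.1  5.9] yaw deg 1.5
finger in block mm [-61.1  -3.2] [0.4701 0.1625 0.0123] [-26.8  -1.3  14. ] [ 0.57  0.65 -1.2   1.96  0.7   1.05  0.6 ] 15.8
screw FL [0.5724 0.2087 0.046 ]
screw FR [0.5697 0.1088 0.046 ]
screw BR [0.4896 0.1113 0.046 ]
corner FL [0.58   0.2167 0.046 ]
fence a [0.589  0.2664 0.052 ]
fence b [0.5831 0.0502 0.052 ]
```

View pics/f.png

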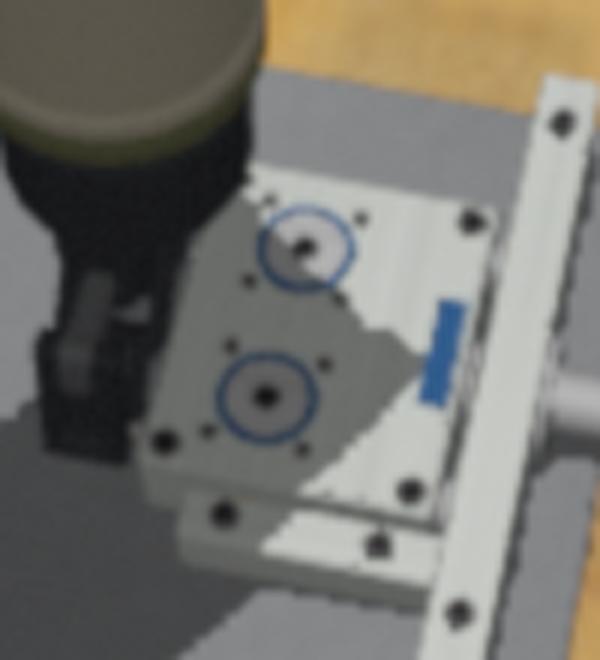

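The screws measure parallel to the fence. The gap comes out at about 7 mm against 5 when flush, and there's an upward force of 14 N, so the tips may be rubbing on the plate. I'll raise the tips and press again.

Call:
jog_arm --pt "-2 0 2" --pt "-6 0 6" --pt "-8 0 10" --pt "-8 0 10" --turn '[0, 0, 0, 0]'

```text
clock: 16.18
position: [0.4629, 0.1624, 0.0234]
ee_rot: [0.011, 1.0, 0.001, -0.003]
ft_force: [0.3, 0.5, -0.7]
grip_width: 0.999
```

Call:
jog_arm --pt "2 0 0" --pt "4 0 0" --pt "6 0 0" --pt "6 0 0" --turn '[0, 0, 0, 0]'

```text
clock: 16.52
position: [0.4674, 0.1622, 0.0232]
ee_rot: [0.011, 1.0, 0.001, -0.005]
ft_force: [-10.1, -1.2, 6.7]
grip_width: 0.995
```

Call:
jog_arm --pt "2 0 0" --pt "4 0 0" --pt "4 0 0" --turn '[0, 0, 0]'

```text
clock: 16.77
position: [0.4693, 0.1622, 0.0228]
ee_rot: [0.011, 1.0, -0.0, -0.007]
ft_force: [-13.3, -2.0, 8.0]
grip_width: 0.997
```

Call:
jog_arm --pt "2 0 0" --pt "4 0 0" --pt "4 0 0" --turn '[0, 0, 0]'

```text
clock: 17.02
position: [0.4698, 0.1622, 0.0221]
ee_rot: [0.01, 1.0, -0.001, -0.01]
ft_force: [-18.7, -1.5, 11.0]
grip_width: 0.994
```

The knee at TCP x ≈ 0.4694 m shows the buttons: about 13 N below it with a soft slope, then stiff. I'll do one last check that it is steady, then hand in.

Run:
```python
from h import *
for k in range(3):
    c=manip.camera("side"); o=manip.get_obs(); print(o["clock"],o["position"].round(4),o["ft_force"].round(1))
    P=[manip.pinpoint(c,l)[0]["at"] for l in("port","seat")]; print([ray(c,p,.028).round(4) for p in P])
save(c,"g.png",(220,170,320,280),6)
```

```text
17.0667 [0.4698 0.1622 0.0221] [-19.1  -1.5  11.9]
[array([0.5752, 0.1604, 0.028 ]), array([0.5795, 0.1554, 0.028 ])]
17.2167 [0.4699 0.1622 0.0221] [-18.6  -0.6  11.3]
[array([0.5744, 0.1607, 0.028 ]), array([0.5794, 0.1621, 0.028 ])]
17.3667 [0.4698 0.1622 0.0221] [-19.3  -1.5  11.2]
[array([0.5733, 0.1589, 0.028 ]), array([0.5351, 0.0928, 0.028 ])]
```

View pics/g.png

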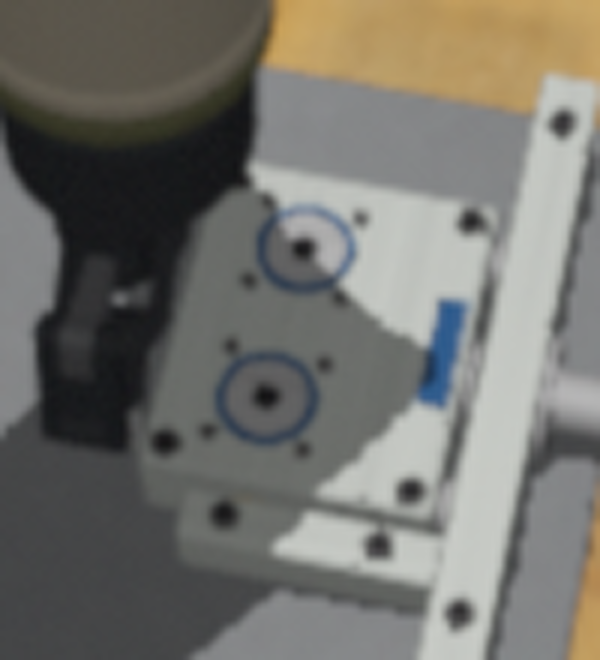

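```bash
python3 -c "
from workcell import manip
print(manip.hand_in()); print(manip.get_obs()['ft_force'])"
```

```text
the job is handed in; nothing more can be done
None
the job is handed in; nothing more can be done
```

I walked the block round with finger pushes from about 56° to square, slid it against the end stop, and pushed it straight onto the nozzle with both open fingers. I handed it in at about 17.4 s with the fingers still pressing. The hand-in gave no verdict.

**Last checks that support it being home:**
- **Force and position:** the force along x held steady at about 19 N, with the TCP still at x = 0.470 m.
- **Hard stop:** the push went from spring-soft to stiff at about 13 N, which is what contact with the buttons should feel like. An earlier, harder push gave 28 N with no further travel.
- **Squareness:** the block's front screws measured parallel to the fence.
- **Sideways:** the block's side was at the stop face to within about 1 mm.

**Checks that disagreed:**
- **Gap to the fence:** the pictures gave about 6.5–7 mm, where flush is 5 mm.
- **Port to seat:** the network's points put the port 4–5 mm short of the seat in two pictures. In the third, its seat point was plainly wrong.

I trusted the force evidence over both, since the camera calibration is only good to about 2 mm and the networks are a little off.

The nozzle travel could not be read directly. In the pictures I saw no sign that the driver had moved. I did not re-measure the driver, clamp, ring or bottle at the end.

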